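# Chuck a thin bush on the welding turntable

### The job

Chuck the thin-walled bush on the welding turntable: stand it on the chuck face between the open jaws, let go, then turn the slim knurled ring clockwise (seen from above) until the jaws have closed on the bush and hold it finger-tight, centred and flat on the face. Feel for the ring getting stiffer and stop there: forcing it on would dent the bush. Grip the knurled ring alone, keep off the fixed rings just above and below it and off the jaws, leave the other things on the table where they lie, and finish clear of the work.

Things in the scene. Friction and masses are not known exactly. Their poses are not given: they have to be found in the camera images.
- bush: the workpiece: a plain bare-metal tube bush, 30 mm outside diameter, 28 mm tall, 2.5 mm wall, about 70 g, standing upright on the table. Origin: centre of its lower end; z up along its axis. Either end may be up
- turntable: low bench welding turntable, fixed to the table: grey housing 190 x 176 mm, 52 mm tall, with a round steel faceplate (170 mm across, top 68 mm above the table). On its middle stands a small self-centring chuck, three stacked rings on one upright axis: back ring, slim knurled ring, nose. Only the knurled ring and the jaws move. Origin: on the chuck axis at table height; z up
- backring: lower fixed ring of the chuck: smooth steel, 74 mm diameter, 14 mm tall, from 68 to 82 mm above the table, directly under the knurled ring and 4 mm wider all round. Not to be pressed on. Origin: centre of its underside
- nose: upper fixed ring of the chuck: smooth steel, 58 mm diameter, 16 mm tall, from 95 to 111 mm above the table, directly over the knurled ring and 4 mm smaller all round. It carries the three jaws. The robot must not press on nose or jaws. Origin: centre of the nose's underside
- ring_mid (a point): point on the chuck axis at mid-height of the slim knurled ring (66 mm diameter, 12 mm tall, from 82.5 to 94.5 mm above the table). Clockwise from above closes the jaws. Loose, it drags with 0.15 N m either way and stays where left. Once the jaws bear, the moment climbs, by about 0.1 N m per 0.1 rad: 0.1 to 0.25 N m above the loose drag is finger-tight, at 0.37 above it the bush dents
- jaws (a point): point on the chuck axis at mid-height of the jaws, 117 mm above the table. Three radial jaws, 9 mm long, 8.5 mm wide, stand 11.5 mm above the nose's top face, one at the nose's own +x, the others 120 degrees on. At the start their inner ends lie on a circle of 34 to 40 mm diameter. Each moves in by 2.5 mm per radian of the ring, so 0.8 to 2.0 rad are needed
- chuck_face (a point): centre of the flat top face of the nose, on the chuck axis, 111 mm above the table, where the bush is to stand; z up. The bush's top is then 139 mm above the table, 56.5 mm above the underside of the knurled ring
- block: bystander: steel block 60 x 50 x 40 mm. Origin: centre of its underside
- magnet_square: bystander: red magnetic welding square with steel edges, about 105 x 92 mm, 18 mm thick, lying flat. Origin: near its middle, underside
- wire_brush: bystander: wire brush with a wooden handle, 220 mm long, lying flat, along its x. Origin: underside
- hammer: bystander: hammer with a wooden handle, 260 mm long, lying flat, along its x. Origin: underside

How it is judged:
On the way, in this order (a step that is already met when the one before it is completed fails the run):
1. the bush stands upright on the chuck face between the open jaws, let go (z of bush in the frame of chuck_face between -0.0015 and 0.0015 m and angle between bush's own z axis and vertical below 0.04 rad and horizontal distance between bush and chuck_face below 0.01 m and contact force between the fingers and bush below 0.1 N and contact force between nose and bush below 10 N), for 0.2 s.
2. the jaws grip the bush (z of bush in the frame of chuck_face between -0.0015 and 0.0015 m and angle between bush's own z axis and vertical below 0.04 rad and contact force between nose and bush above 30 N and contact force between the fingers and bush below 0.1 N), for 0.2 s.
At the end, for the whole second after the job is handed in: the bush stands on the chuck face (within 1.5 mm, upright within 0.04 rad), centred on the chuck axis within 1.5 mm, gripped by the jaws (all contact forces of chuck nose and jaws on the bush add up to over 30 N; 100 N correspond to 0.25 N m on the ring) (z of bush in the frame of chuck_face between -0.0015 and 0.0015 m and angle between bush's own z axis and vertical below 0.04 rad and contact force between nose and bush above 30 N and horizontal distance between bush and chuck_face below 0.0015 m); the robot touches nothing.
It fails at once if the bush is dented: the forces of the jaws and nose on it add up to over 150 N (contact force between nose and bush above 150 N).
It fails at once if the robot presses on the nose or its jaws (contact force between any of the fingers, the arm and nose above 4 N).
It fails at once if the robot presses on the back ring (contact force between any of the fingers, the arm and backring above 4 N).
It fails at once if the steel block, the magnetic square, the wire brush or the hammer is knocked more than 15 mm out of place (distance of any of block, magnet_square, wire_brush, hammer from where it was at the start of the episode above 0.015 m).
It also fails if it takes over 67 s, if anything falls off the work surface, if the arm or the gripper's body presses on something with over 40 N, if the wrist force passes 120 N, or if a joint passes its speed limit or range.

### The arm

A 7-joint arm with a two-finger parallel gripper is mounted at the origin on the work surface. World frame = base frame: x ahead of the robot, y to its left, z up, the work surface at z = 0. Lengths are in m, angles in rad, forces in N, time in s.
With the tool pointing down it reaches from about 0.4 to 0.875 m from the base axis. Payload 4.4 kg.
Tool frame: the origin (TCP) lies midway between the tips of the shut fingers; the grasp point (between the pads) lies r.tcp_to_grasp behind it (r.tcp_to_grasp is the distance from the TCP to the grasp point, in m); x points along the fingers, y is the direction in which the jaws open and shut, and the axes are right-handed (so a half turn about x gives the same grasp; the last joint's range is limited). The gripper opens to 85 mm and grips with 20 to 120 N. Pads are 22 mm wide; open, the fingers measure 114 mm over their backs; the gripper's body (76 mm by 85 mm) begins 54 mm behind the grasp point. The pads swing forward as they close: fully open they stand 13 mm farther back than shut.
Start: joints at [-1.306, 0.628, 0.038, 1.517, -0.027, 0.996, -0.02], TCP at [0.211, 0.615, 0.231] pointing down, gripper open.
Joint ranges: [-3.06, 3.06], [-0.37, 2.12], [-1.25, 1.32], [0.18, 2.47], [-1.1, 4.24], [0.23, 1.98], [-2.94, 2.94]. Speed limits (rad/s): [2.57, 2.57, 3.14, 3.14, 3.14, 3.14, 3.14].

### API

Orientations are given as a unit quaternion [w, x, y, z].
In Python, from cell import r gives the robot as it stands.
- The arm moves only by the tool move_arm, never from a script. Its argument "motion" is a list of rows, each a list of 2 entries, a list of its own where there are three numbers: the shift along the tool's x, y, z in m, then the turn, a rotation vector about the tool's x, y, z in degrees. A call has 1 to 12 rows; each row shifts and turns the pose as measured when the row begins, along the tool's axes as they then stand; what a row does not reach is not made up. A row lasts 1/8 s, in which the tool goes at most 62.5 mm and 10.7 degrees, less where a joint would pass 70% of its speed; a pose out of reach is approached as far as the arm can. A call with a gripper value outside its range is refused whole. "claw" is the closure, from 0 (fully open) to 1 (shut), set as the call begins (left out, the last holds). The fingers move at their own pace and stop on an object; "force" is the grip in N (left out, the last holds). Time passes only in rows, so rows that do not move let the fingers close. It gives the time, the measured TCP pose, the force and the opening at its end, in the units of the state.
- r.sense(): the state, without advancing time (a new reading comes with each control period).
- r.snapshot(name): name is "side" or "top" or "wrist"; returns a dict with "pixels" (400x640x3 uint8, red, green, blue), "camera_matrix" (3x3 intrinsics, pixels), "camera_from_world" (4x4, takes a point from world to camera coordinates). Camera axes: x right, y down, z forward; pixel columns grow to the right and rows downward; lengths in m; the calibration is good to about 2 mm. A picture is of the moment at which its call begins. There is no depth.
- r.sign_off(): hands the job in, once; it reports no verdict.
Trained networks look in the newest picture that a camera, given by its name, has taken for a name from the list of things; names that differ only in an ending like _2 or _b are one class to them, and where a whole thing is asked for, a point or a joint stands for the part that bears it (a point fixed in the world has none). Each returns a list of dicts, best first, with "confidence" (0 to 1); they miss things now and then, are a little off and sometimes report something else, mostly with a low value. They report only what shows in the picture. A call takes as long as a camera call.
- r.look_for(camera, label): "rect" ([left, top, right, bottom] in pixels, round what is visible of it).
- r.spot_point(camera, label): "position" ([column, row] in pixels: a listed point, or the origin of a listed thing).
The state is a dict: "time": time; "joint_positions": joint angles; "joint_vel": joint speeds; "tau": joint torques, N m; "tool_pos": TCP position; "eef_rot": TCP orientation; "ft_force": force on the tool from outside, world axes, zero at the start; "moment": the same for the moment, N m; "grip_width": finger opening in m.
Only numpy, scipy, OpenCV 4.12 (cv2) and the standard library are available. Lean on these libraries where they do the work, as an engineer would, in place of code of your own. Each camera call takes 0.05 s, during which the arm holds its last target. There are 200 camera calls.

## Working session

There is one attempt and no reset: what is moved stays moved. The work goes in short steps, Python scripts to look and compute and a tool call to move; the robot and the scene stay as the last step left them, time stands still between calls to the robot, and variables do not carry over. Pictures are saved under pics/ and viewed, about 8 in all and at most 12, crops included, and the job is handed in when it is done.

Besides the shell and the picture viewer there is one more tool, called after "Call:" by a JSON object that holds its "name" and its "arguments", one argument or row to a line. move_arm: Moves the arm, as the interface text tells. Its arguments: {"type":"object","properties":{"motion":{"type":"array","items":{"type":"array"}},"claw":{"type":"number"},"force":{"type":"number"}},"required":["motion"]}

```bash
mkdir -p pics; ls
cat > h.py <<'E'
from cell import r
import numpy as np, cv2
from scipy.spatial.transform import Rotation as R
def snap(c,name=None):
    s=r.snapshot(c)
    if name: cv2.imwrite(f'pics/{name}.png',s['pixels'][:,:,::-1])
    return s
def ray(s,px):
    K=s['camera_matrix'];T=s['camera_from_world'];Rm=T[:3,:3];t=T[:3,3]
    d=Rm.T@np.linalg.inv(K)@np.array([px[0],px[1],1.]);return -Rm.T@t,d/np.linalg.norm(d)
def atz(s,px,z):
    o,d=ray(s,px);return o+d*(z-o[2])/d[2]
def tri(rs):
    A=0;b=0
    for o,d in rs:
        P=np.eye(3)-np.outer(d,d);A=A+P;b=b+P@o
    return np.linalg.solve(A,b)
def proj(s,p):
    q=s['camera_from_world']@np.append(p,1);u=s['camera_matrix']@q[:3];return u[:2]/u[2]
def toolrot(q): return R.from_quat([q[1],q[2],q[3],q[0]])
def st():
    s=r.sense();print('t',round(s['time'],2),'p',np.round(s['tool_pos'],4),'R',np.round(toolrot(s['eef_rot']).as_matrix(),3).tolist(),'F',np.round(s['ft_force'],2),'M',np.round(s['moment'],3),'w',round(s['grip_width'],4),'j',np.round(s['joint_positions'],3));return s
E
python3 - <<'E'
from h import *
st();print(r.tcp_to_grasp)
S={c:snap(c,c+'0') for c in('side','top','wrist')}
for l in('bush','chuck_face','ring_mid','jaws','turntable','backring','nose','block','magnet_square','wire_brush','hammer'):
    rs=[]
    for c in S:
        a=r.spot_point(c,l)[:2]
        for k in a: print(l,c,np.round(k['position'],1),round(k['confidence'],2))
        if a and a[0]['confidence']>.4: rs.append(ray(S[c],a[0]['position']))
    if len(rs)>1: print('  ->',np.round(tri(rs),4))
im=np.vstack([np.hstack([S['side']['pixels'],S['top']['pixels']])])
cv2.imwrite('pics/a.png',cv2.resize(im,(800,250))[:,:,::-1])
E
```

```text
pics
t 0.0 p [0.2109 0.6142 0.2304] R [[-0.001, 0.325, 0.946], [-0.002, 0.946, -0.325], [-1.0, -0.002, -0.0]] F [-0.65  0.21  0.13] M [0.    0.049 0.025] w 0.0854 j [-1.306  0.629  0.038  1.518 -0.027  0.996 -0.02 ]
0.0187
bush side [335.7 259.6] 0.6
bush top [374.9 222.2] 0.6
  -> [ 0.502  -0.1811  0.0032]
chuck_face side [297.  168.3] 0.61
chuck_face top [278.  186.5] 0.57
  -> [0.6037 0.1324 0.1191]
ring_mid side [298.  173.3] 0.76
ring_mid top [279.7 191.3] 0.96
ring_mid top [280.3 187.1] 0.44
  -> [0.5958 0.1262 0.1037]
jaws side [299.1 171.8] 0.7
jaws top [283.9 191.9] 0.68
  -> [0.5907 0.1114 0.1209]
turntable side [297.2 198. ] 0.74
turntable top [282.7 195. ] 0.85
turntable top [441.5 185.3] 0.17
  -> [ 0.5955  0.1305 -0.0082]
backring side [296.8 176.3] 0.54
backring top [277.  194.3] 0.54
  -> [0.592  0.1352 0.0867]
nose side [298.5 177.6] 0.61
nose side [376.9 222.3] 0.3
nose top [277.  189.3] 0.5
  -> [0.6064 0.1386 0.0731]
block side [372.3 220.4] 0.55
block top [359.8 161.3] 0.82
  -> [ 0.7061 -0.1352  0.0064]
magnet_square side [363.6 328.7] 0.65
magnet_square side [421.7 286. ] 0.62
wire_brush side [420.6 284.2] 0.68
wire_brush side [375.2 221.6] 0.21
wire_brush top [440.8 187. ] 0.93
wire_brush top [278.4 194.9] 0.36
  -> [ 0.6141 -0.4041  0.019 ]
hammer side [247.6 167.5] 0.89
hammer top [201.2 217.4] 0.62
  -> [0.5343 0.3986 0.0057]
```

Run:
```python
from h import *
a=cv2.imread('pics/side0.png');b=cv2.imread('pics/top0.png')
a=cv2.resize(a[130:350,180:460],(400,314));b=cv2.resize(b[100:320,170:450],(400,314))
cv2.imwrite('pics/b.png',np.hstack([a,b]))
```

```text
(no output)
```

View pics/b.png

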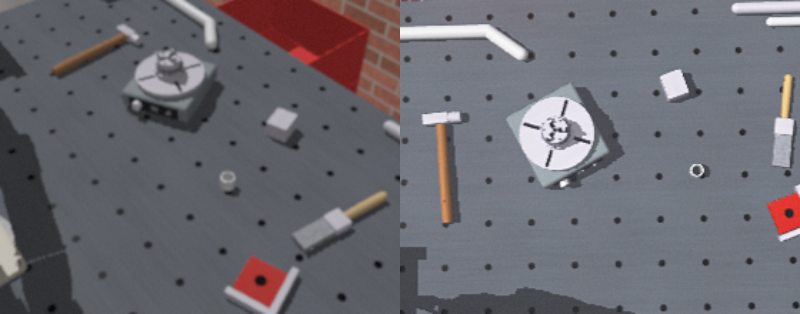

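The bush stands at about (0.50, −0.18) in both views and the turntable at about (0.597, 0.13). Nothing lies between them except open table. I'll go above the chuck first and look with the wrist camera.

Call:
{"name": "move_arm", "arguments": {
  "motion": [
    [[-0.006,-0.028,0.0435],[0,0,0]],
    [[-0.006,-0.028,0.0435],[0,0,0]],
    [[-0.006,-0.028,0.0435],[0,0,0]],
    [[-0.006,-0.028,0.0435],[0,0,0]],
    [[-0.006,-0.028,0.0435],[0,0,0]],
    [[-0.006,-0.028,0.0435],[0,0,0]],
    [[-0.006,-0.028,0.0435],[0,0,0]],
    [[-0.006,-0.028,0.0435],[0,0,0]],
    [[-0.006,-0.028,0.0435],[0,0,0]],
    [[-0.006,-0.028,0.0435],[0,0,0]],
    [[-0.006,-0.028,0.0435],[0,0,0]],
    [[-0.006,-0.028,0.0435],[0,0,0]]
  ]
}}

```text
time: 3.3
tool_pos: [0.6066, 0.1195, 0.3049]
eef_rot: [0.699, 0.115, 0.698, -0.11]
ft_force: [0.6, 1.0, -0.3]
grip_width: 0.0858
```

Run:
```python
from h import *
s=st();w=snap('wrist','w1')
T=w['camera_from_world'];Rt=toolrot(s['eef_rot']).as_matrix()
c=-T[:3,:3].T@T[:3,3];print('cam in tool',np.round(Rt.T@(c-s['tool_pos']),4),'axes',np.round(Rt.T@T[:3,:3].T,3).tolist(),w['camera_matrix'][0])
for l in('chuck_face','ring_mid','jaws','backring','nose'):
    for k in r.spot_point('wrist',l)[:2]: print(l,np.round(k['position'],1),round(k['confidence'],2))
for l,z in(('chuck_face',.111),('ring_mid',.0885),('jaws',.117)):
    a=r.spot_point('wrist',l)
    if a: print(l,atz(w,a[0]['position'],z))
```

```text
t 3.3 p [0.6066 0.1195 0.3049] R [[0.002, 0.314, 0.949], [0.006, 0.949, -0.314], [-1.0, 0.006, 0.0]] F [ 0.59  1.   -0.27] M [ 0.013 -0.006 -0.015] w 0.0858 j [-0.297  0.513  0.097  1.519 -0.059  1.108  1.065]
cam in tool [-0.143   0.0003 -0.0785] axes [[-0.002, -0.307, 0.952], [1.0, -0.002, 0.001], [0.001, 0.952, 0.307]] [346.01437766   0.         315.24780744]
chuck_face [320.8 154.8] 0.98
ring_mid [324.  149.2] 0.67
ring_mid [323.3 158.5] 0.36
jaws [324.6 156.5] 0.61
backring [168.2 269.9] 0.2
nose [323.9 155.3] 0.64
chuck_face [0.59754032 0.13051978 0.111     ]
ring_mid [0.59734916 0.13465913 0.0885    ]
jaws [0.59912478 0.13373128 0.117     ]
```

View pics/w1.png

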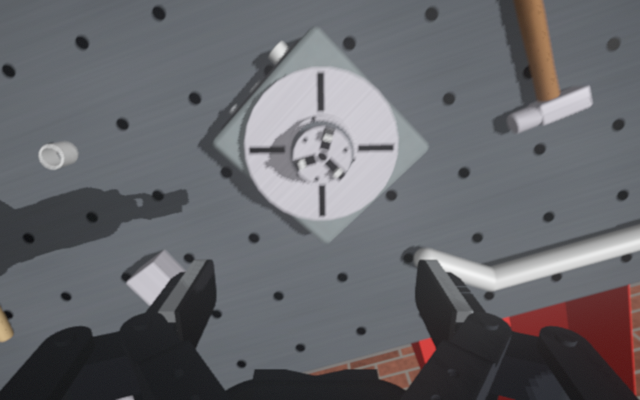

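Chuck centre shows at about (322,154), bush at (60,155), and the fingers are at the bottom of the image. Next I move over the bush.

Call:
{"name": "move_arm", "arguments": {
  "motion": [
    [[0.016,-0.053,-0.001],[0,0,0]],
    [[0.016,-0.053,-0.001],[0,0,0]],
    [[0.016,-0.053,-0.001],[0,0,0]],
    [[0.016,-0.053,-0.001],[0,0,0]],
    [[0.016,-0.053,-0.001],[0,0,0]],
    [[0.016,-0.053,-0.001],[0,0,0]],
    [[0,0,0],[0,0,0]]
  ]
}}

```text
time: 4.62
tool_pos: [0.5001, -0.1774, 0.2036]
eef_rot: [0.701, 0.109, 0.697, -0.103]
ft_force: [0.4, -0.3, 0.6]
grip_width: 0.0855
```

```bash
cat >> h.py <<'E'
def gotool(s,target):  # shift in tool axes to bring TCP to target
    Rt=toolrot(s['eef_rot']).as_matrix();return np.round(Rt.T@(np.array(target)-s['tool_pos']),4)
E
python3 - <<'E'
from h import *
s=st();w=snap('wrist','w2')
a=r.spot_point('wrist','bush')
for k in a[:2]:print(np.round(k['position'],1),k['confidence'])
p=atz(w,a[0]['position'],0);print(p,r.look_for('wrist','bush')[:2])
print(gotool(s,[p[0],p[1],s['tool_pos'][2]]))
cs=np.radians(np.arange(0,360,3))
c=w['pixels'][:,:,::-1].copy()
for z in(0,.028):
  for t in cs:
    u=proj(w,[p[0]+.015*np.cos(t),p[1]+.015*np.sin(t),z]);cv2.circle(c,(int(u[0]),int(u[1])),0,(0,0,255),-1)
u=proj(w,[p[0],p[1],.014]).astype(int);print(u)
y,x=max(u[1]-80,0),max(u[0]-100,0)
cv2.imwrite('pics/w2c.png',cv2.resize(c[y:y+160,x:x+200],None,fx=3,fy=3,interpolation=0))
E
```

```text
t 4.62 p [ 0.5001 -0.1774  0.2036] R [[0.006, 0.297, 0.955], [0.009, 0.955, -0.297], [-1.0, 0.01, 0.003]] F [ 0.36 -0.27  0.56] M [-0.014 -0.011  0.007] w 0.0855 j [ 0.226  0.494  0.1    1.886 -0.083  0.762  1.643]
[307.1 176.4] 0.92
[ 0.51095371 -0.1865057   0.        ] [{'rect': [288.9, 161.3, 325.5, 197.3], 'confidence': 0.67}]
[-0.     -0.0055  0.013 ]
[306 180]
```

View pics/w2c.png

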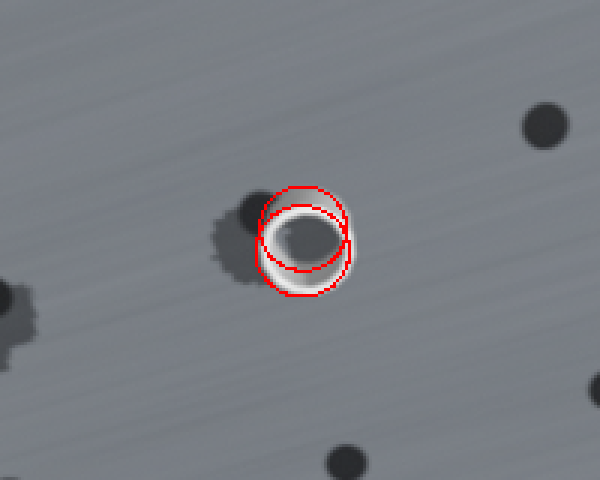

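The overlay fits the bush to about 0.5 mm. On the way down I'll set the fingers to the ring's width and touch the table, to learn where the tips sit at that opening.

Call:
{"name": "move_arm", "arguments": {
  "claw": 0.22,
  "motion": [
    [[0.02,-0.005,0.0125],[0,0.17,-0.57]],
    [[0.04,0,0],[0,0,0]],
    [[0.04,0,0],[0,0,0]],
    [[0.04,0,0],[0,0,0]],
    [[0.04,0,0],[0,0,0]],
    [[0.015,0,0],[0,0,0]],
    [[0,0,0],[0,0,0]]
  ]
}}

```text
time: 5.65
tool_pos: [0.5377, -0.1786, 0.0188]
eef_rot: [0.716, 0.093, 0.685, -0.099]
ft_force: [-0.6, -0.4, 0.6]
grip_width: 0.0666
```

Run:
```python
from h import *
s=st();print(gotool(s,[.5115,-.186,s['tool_pos'][2]]))
w=snap('wrist','w3')
print(r.look_for('wrist','bush')[:1],proj(w,[.5115,-.186,.014]))
```

```text
t 5.65 p [ 0.5377 -0.1786  0.0188] R [[0.042, 0.269, 0.962], [-0.014, 0.963, -0.268], [-0.999, -0.003, 0.044]] F [-0.55 -0.37  0.58] M [-0.04   0.037  0.007] w 0.0666 j [ 0.235  0.812  0.053  1.942 -0.107  0.346  1.67 ]
[-0.001  -0.0142 -0.0232]
[{'rect': [225.6, 182.6, 312.8, 270.6], 'confidence': 0.88}] [282.79293395 211.88849694]
```

The large steps drifted: 2.5° of tilt and 25 mm sideways. I'll correct that with smaller rows.

Call:
{"name": "move_arm", "arguments": {
  "motion": [
    [[-0.002,-0.014,0],[0,1.3,0.1]],
    [[0,0,-0.012],[0,1.2,0.1]],
    [[0,0,-0.011],[0,0,0]],
    [[0,0,0],[0,0,0]]
  ]
}}

```text
time: 6.25
tool_pos: [0.5125, -0.1763, 0.0214]
eef_rot: [0.701, 0.094, 0.701, -0.089]
ft_force: [-0.3, 0.9, 0.2]
grip_width: 0.0668
```

```bash
cat >> h.py <<'E'
def fix(t):
    s=st();Rt=toolrot(s['eef_rot']).as_matrix();d=Rt.T@[0,0,-1]
    print('shift',gotool(s,[t[0],t[1],s['tool_pos'][2] if len(t)<3 else t[2]]),'turn',np.round(np.degrees(np.cross([1,0,0],d)),2));return s
E
python3 - <<'E'
from h import *
fix([.5115,-.186])
E
```

```text
t 6.25 p [ 0.5125 -0.1763  0.0214] R [[0.0, 0.257, 0.966], [0.007, 0.966, -0.257], [-1.0, 0.007, -0.002]] F [-0.33  0.9   0.24] M [-0.036 -0.038  0.042] w 0.0668 j [ 0.257  0.8    0.042  1.964 -0.099  0.381  1.689]
shift [-0.0001 -0.0096  0.0015] turn [ 0.  -0.1 -0.4]
```

Call:
{"name": "move_arm", "arguments": {
  "motion": [
    [[0,-0.0095,0.0015],[0,-0.1,-0.4]],
    [[0.01,0,0],[0,0,0]],
    [[0.01,0,0],[0,0,0]],
    [[0,0,0],[0,0,0]]
  ]
}}

```text
time: 6.75
tool_pos: [0.5115, -0.1856, -0.0007]
eef_rot: [0.701, 0.091, 0.701, -0.091]
ft_force: [0.5, -0.0, 0.1]
grip_width: 0.0671
```

Run:
```python
from h import *
fix([.5115,-.186])
```

```text
t 6.75 p [ 0.5115 -0.1856 -0.0007] R [[-0.0, 0.256, 0.967], [0.0, 0.967, -0.256], [-1.0, -0.0, -0.0]] F [ 0.47 -0.05  0.07] M [-0.03   0.003  0.018] w 0.0671 j [ 0.269  0.841  0.042  1.963 -0.095  0.34   1.698]
shift [-0.     -0.0003  0.0001] turn [ 0.   -0.02  0.  ]
```

Well aligned now, and no table contact yet with the TCP at z≈0, as expected. Next I feel for the table in 1 mm steps.

Call:
{"name": "move_arm", "arguments": {
  "motion": [
    [[0.0015,0,0],[0,0,0]],
    [[0.0015,0,0],[0,0,0]],
    [[0.001,0,0],[0,0,0]]
  ]
}}

```text
time: 7.12
tool_pos: [0.5117, -0.1857, -0.0051]
eef_rot: [0.701, 0.091, 0.701, -0.091]
ft_force: [0.3, 0.6, -1.0]
grip_width: 0.0668
```

Call:
{"name": "move_arm", "arguments": {
  "motion": [
    [[0.001,0,0],[0,0,0]]
  ]
}}

```text
time: 7.25
tool_pos: [0.5118, -0.1857, -0.006]
eef_rot: [0.701, 0.091, 0.701, -0.091]
ft_force: [0.3, -0.1, -0.6]
grip_width: 0.0666
```

Call:
{"name": "move_arm", "arguments": {
  "motion": [
    [[0.001,0,0],[0,0,0]]
  ]
}}

```text
time: 7.38
tool_pos: [0.5118, -0.1857, -0.0067]
eef_rot: [0.701, 0.091, 0.701, -0.091]
ft_force: [-0.6, 1.1, 11.5]
grip_width: 0.0665
```

Call:
{"name": "move_arm", "arguments": {
  "motion": [
    [[0.001,0,0],[0,0,0]]
  ]
}}

```text
time: 7.5
tool_pos: [0.5118, -0.1857, -0.0067]
eef_rot: [0.701, 0.091, 0.701, -0.091]
ft_force: [-2.6, 2.5, 16.0]
grip_width: 0.0667
```

Contact comes at TCP z = −0.0066, so at the ring's width the tips stand 6.6 mm behind the TCP. I'll rise to z≈0.0155 and grip the bush by its upper half.

Call:
{"name": "move_arm", "arguments": {
  "motion": [
    [[-0.012,0,0],[0,0,0]],
    [[-0.0105,0,0],[0,0,0]],
    [[0,0,0],[0,0,0]]
  ]
}}

```text
time: 7.88
tool_pos: [0.5124, -0.1859, 0.0177]
eef_rot: [0.702, 0.091, 0.701, -0.091]
ft_force: [1.0, 0.5, 0.2]
grip_width: 0.0666
```

Call:
{"name": "move_arm", "arguments": {
  "claw": 1,
  "force": 25,
  "motion": [
    [[0,0,0],[0,0,0]],
    [[0,0,0],[0,0,0]],
    [[0,0,0],[0,0,0]],
    [[0,0,0],[0,0,0]],
    [[0,0,0],[0,0,0]]
  ]
}}

```text
time: 8.5
tool_pos: [0.5123, -0.1857, 0.0178]
eef_rot: [0.702, 0.091, 0.701, -0.091]
ft_force: [0.3, 0.7, 2.9]
grip_width: 0.0284
```

Run:
```python
from h import *
fix([.5115,-.186])
w=snap('wrist','w4');print(r.look_for('wrist','bush')[:1],r.spot_point('wrist','bush')[:1])
```

```text
t 8.5 p [ 0.5123 -0.1857  0.0178] R [[0.002, 0.256, 0.967], [-0.0, 0.967, -0.256], [-1.0, 0.0, 0.002]] F [0.32 0.75 2.95] M [ 0.045  0.066 -0.048] w 0.0284 j [ 0.266  0.808  0.047  1.961 -0.093  0.374  1.697]
shift [-0.     -0.0005 -0.0007] turn [ 0.    0.09 -0.01]
[{'rect': [281.9, 212.8, 348.4, 298.0], 'confidence': 0.87}] [{'position': [313.2, 241.1], 'confidence': 0.78}]
```

Call:
{"name": "move_arm", "arguments": {
  "motion": [
    [[-0.02,0,0],[0,0,0]],
    [[-0.035,0,0],[0,0,0]],
    [[-0.04,0,0],[0,0,0]],
    [[-0.04,0,0],[0,0,0]],
    [[-0.03,0.02,0],[0,0,0]],
    [[-0.02,0.03,0],[0,0,0]],
    [[0,0.04,0],[0,0,0]],
    [[0,0.04,0],[0,0,0]],
    [[0,0.04,0],[0,0,0]],
    [[0,0.04,0],[0,0,0]],
    [[0,0.03,0],[0,0,0]],
    [[0,0.02,0],[0,0,0]]
  ]
}}

```text
time: 10.15
tool_pos: [0.5778, 0.0705, 0.2024]
eef_rot: [0.698, 0.093, 0.704, -0.094]
ft_force: [0.5, 0.4, -0.6]
grip_width: 0.0289
```

Run:
```python
from h import *
s=fix([.5975,.131,.18]);w=snap('wrist','w5')
for l,z in(('chuck_face',.111),('ring_mid',.0885),('jaws',.117)):
    a=r.spot_point('wrist',l)
    for k in a[:1]: print(l,k['position'],k['confidence'],atz(w,k['position'],z))
print(r.look_for('wrist','bush')[:1])
```

```text
t 10.15 p [0.5778 0.0705 0.2024] R [[-0.008, 0.262, 0.965], [-0.0, 0.965, -0.262], [-1.0, -0.002, -0.008]] F [ 0.52  0.42 -0.62] M [-0.032 -0.012 -0.011] w 0.0289 j [-0.235  0.569  0.103  1.739 -0.076  0.846  1.208]
shift [0.0222 0.0636 0.0034] turn [ 0.   -0.45  0.13]
chuck_face [406.5, 203.6] 0.96 [0.59740454 0.13348088 0.111     ]
ring_mid [399.3, 195.0] 0.56 [0.59796128 0.13341302 0.0885    ]
jaws [409.9, 209.1] 0.77 [0.59964861 0.13394809 0.117     ]
[{'rect': [284.3, 213.7, 350.1, 297.7], 'confidence': 0.58}]
```

View pics/w5.png

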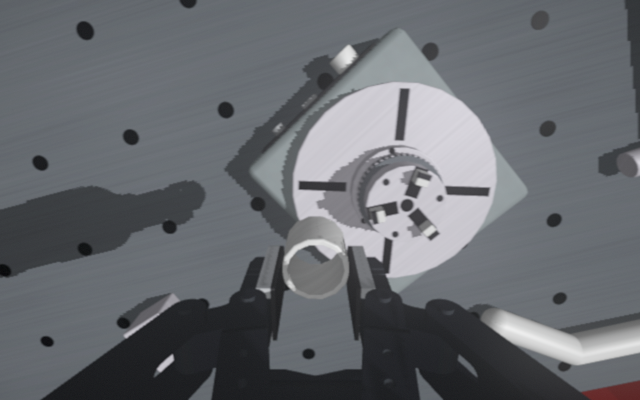

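The held bush's upper rim is at about (316,268). The chuck's centre hole is at (407,205), with three jaws around it. I'll measure both precisely in this one picture.

```bash
cat >> h.py <<'E'
def darkspot(s,px,win=9,thr=70):
    g=cv2.cvtColor(s['pixels'],cv2.COLOR_RGB2GRAY);x,y=int(round(px[0])),int(round(px[1]))
    m=(g[y-win:y+win+1,x-win:x+win+1]<thr).astype(np.uint8)
    n,lab,stt,cen=cv2.connectedComponentsWithStats(m)
    i=lab[win,win];return cen[i]+[x-win,y-win],stt[i]
def circ(s,c,p,rad,z,col):
    for t in np.radians(np.arange(0,360,4)):
        u=proj(s,[p[0]+rad*np.cos(t),p[1]+rad*np.sin(t),z]);cv2.circle(c,(int(round(u[0]*4)),int(round(u[1]*4))),1,col,-1)
E
python3 - <<'E'
from h import *
s=r.sense();w=snap('wrist','w6')
h,stt=darkspot(w,(407,205));print(h,stt);ch=atz(w,h,.111);print('chuck',ch)
c=cv2.resize(w['pixels'][:,:,::-1],None,fx=4,fy=4,interpolation=cv2.INTER_CUBIC)
circ(w,c,ch,.085,.068,(0,0,255));circ(w,c,ch,.029,.111,(0,0,255));circ(w,c,ch,.037,.082,(255,0,0))
t=s['tool_pos'];circ(w,c,t,.015,t[2]+.0102,(0,255,0));circ(w,c,t,.015,t[2]-.0178,(0,255,255))
c=c[300:1220,1040:2040];cv2.imwrite('pics/w6c.png',cv2.resize(c,None,fx=.6,fy=.6,interpolation=cv2.INTER_AREA))
E
```

```text
[410.85555556 203.31111111] [ 8  2 11 11 90]
chuck [0.59821935 0.13263216 0.111     ]
```

View pics/w6c.png

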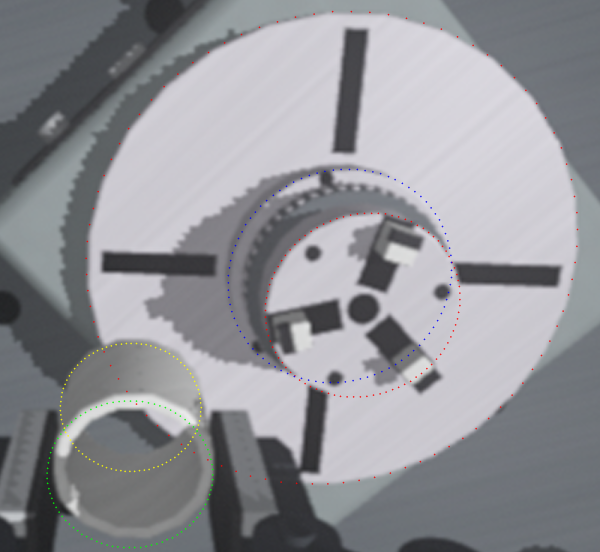

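The faceplate and nose circles fit well with the chuck at (0.5982, 0.1326). The bush sits about 1 mm toward tool −z of the TCP. I'll move to just above the jaws and recheck there.

Call:
{"name": "move_arm", "arguments": {
  "motion": [
    [[0,0.03,0.002],[0,-0.4,0.1]],
    [[0,0.02,0.002],[0,0,0]],
    [[0.01,0.01,0],[0,0,0]],
    [[0.015,0,0],[0,0,0]],
    [[0.01,0,0],[0,0,0]],
    [[0,0,0],[0,0,0]],
    [[0,0,0],[0,0,0]]
  ]
}}

```text
time: 11.32
tool_pos: [0.5969, 0.1153, 0.1644]
eef_rot: [0.699, 0.096, 0.701, -0.102]
ft_force: [-0.3, -0.0, -0.9]
grip_width: 0.0287
```

Run:
```python
from h import *
fix([.5992,.1323,.153])
```

```text
t 11.32 p [0.5969 0.1153 0.1644] R [[-0.004, 0.277, 0.961], [-0.008, 0.961, -0.277], [-1.0, -0.009, -0.002]] F [-0.3  -0.04 -0.86] M [ 0.021  0.063 -0.016] w 0.0287 j [-0.307  0.65   0.107  1.704 -0.081  0.798  1.125]
shift [ 0.0113  0.0171 -0.0025] turn [ 0.   -0.09  0.49]
```

Call:
{"name": "move_arm", "arguments": {
  "motion": [
    [[0,0.017,-0.0025],[0,-0.1,0.5]],
    [[0,0,0],[0,0,0]],
    [[0.008,0,0],[0,0,0]],
    [[0,0,0],[0,0,0]]
  ]
}}

```text
time: 11.82
tool_pos: [0.5999, 0.134, 0.1568]
eef_rot: [0.701, 0.099, 0.699, -0.098]
ft_force: [0.3, 0.2, -0.3]
grip_width: 0.0281
```

```bash
cat > chk.py <<'E'
from h import *
import sys
s=fix([.5992,.1323,.153]);w=snap('wrist');s=r.sense()
ch=np.array([.5982,.1326])
c=cv2.resize(w['pixels'][:,:,::-1],None,fx=4,fy=4,interpolation=cv2.INTER_CUBIC)
circ(w,c,ch,.085,.068,(0,0,255));circ(w,c,ch,.029,.111,(0,0,255));circ(w,c,ch,.037,.082,(255,0,0));circ(w,c,ch,.015,.111,(255,0,255))
Rt=toolrot(s['eef_rot']).as_matrix()
t=s['tool_pos']-.001*Rt[:,2];circ(w,c,t,.015,t[2]+.0102,(0,255,0));circ(w,c,t,.015,t[2]-.0178,(0,255,255))
u=proj(w,[*ch,.111])*4;x,y=int(u[0])-500,max(int(u[1])-450,0)
cv2.imwrite(f'pics/{sys.argv[1]}.png',cv2.resize(c[y:y+940,max(x,0):x+1000],None,fx=.6,fy=.6,interpolation=cv2.INTER_AREA))
E
python3 chk.py c1
```

```text
t 11.82 p [0.5999 0.134  0.1568] R [[0.002, 0.277, 0.961], [0.002, 0.961, -0.277], [-1.0, 0.002, 0.002]] F [ 0.32  0.25 -0.26] M [ 0.025 -0.035 -0.007] w 0.0281 j [-0.327  0.664  0.101  1.699 -0.09   0.781  1.107]
shift [ 0.0038 -0.0018 -0.0002] turn [ 0.    0.1  -0.12]
```

View pics/c1.png

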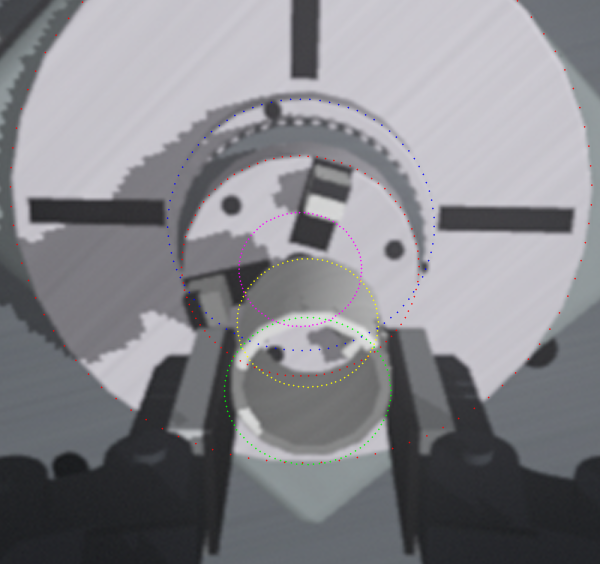

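The hole, nose and faceplate fit the model. The bush rim and base lie within about 1 mm of the prediction, so I centre it and lower gently, watching the force.

Call:
{"name": "move_arm", "arguments": {
  "motion": [
    [[0,-0.0018,0.0003],[0,0.1,-0.1]],
    [[0.006,0,0],[0,0,0]],
    [[0.005,0,0],[0,0,0]],
    [[0,0,0],[0,0,0]]
  ]
}}

```text
time: 12.38
tool_pos: [0.6002, 0.1312, 0.1454]
eef_rot: [0.7, 0.099, 0.7, -0.099]
ft_force: [-0.3, 0.7, -1.0]
grip_width: 0.0285
```

Run:
```python
from h import *
fix([.5995,.1323,.129])
```

```text
t 12.38 p [0.6002 0.1312 0.1454] R [[0.001, 0.278, 0.961], [-0.0, 0.961, -0.278], [-1.0, 0.0, 0.001]] F [-0.28  0.75 -1.01] M [-0.033 -0.019  0.042] w 0.0285 j [-0.323  0.679  0.1    1.707 -0.091  0.759  1.111]
shift [ 0.0164  0.0009 -0.001 ] turn [ 0.    0.05 -0.01]
```

Call:
{"name": "move_arm", "arguments": {
  "motion": [
    [[0,0.001,-0.001],[0,0,0]],
    [[0.004,0,0],[0,0,0]],
    [[0.003,0,0],[0,0,0]]
  ]
}}

```text
time: 12.75
tool_pos: [0.5997, 0.1327, 0.1382]
eef_rot: [0.701, 0.099, 0.7, -0.099]
ft_force: [0.3, 1.0, -0.8]
grip_width: 0.0281
```

Call:
{"name": "move_arm", "arguments": {
  "motion": [
    [[0.003,0,0],[0,0,0]],
    [[0.002,0,0],[0,0,0]]
  ]
}}

```text
time: 13.0
tool_pos: [0.5996, 0.1327, 0.1327]
eef_rot: [0.701, 0.099, 0.7, -0.099]
ft_force: [-0.3, 1.0, -0.7]
grip_width: 0.0284
```

Run:
```python
from h import *
fix([.5995,.1323,.129])
```

```text
t 13.0 p [0.5996 0.1327 0.1327] R [[0.001, 0.277, 0.961], [0.0, 0.961, -0.277], [-1.0, 0.0, 0.001]] F [-0.3   1.04 -0.69] M [-0.051 -0.036 -0.033] w 0.0284 j [-0.324  0.696  0.097  1.717 -0.093  0.733  1.11 ]
shift [ 0.0037 -0.0004  0.    ] turn [ 0.    0.06 -0.02]
```

The bush is past the jaw tops with no contact force. Now down to the face.

Call:
{"name": "move_arm", "arguments": {
  "motion": [
    [[0.002,0,0],[0,0,0]]
  ]
}}

```text
time: 13.12
tool_pos: [0.5996, 0.1327, 0.1306]
eef_rot: [0.701, 0.099, 0.7, -0.099]
ft_force: [0.2, -0.1, -0.5]
grip_width: 0.0287
```

Call:
{"name": "move_arm", "arguments": {
  "motion": [
    [[0.001,0,0],[0,0,0]]
  ]
}}

```text
time: 13.25
tool_pos: [0.5996, 0.1327, 0.1294]
eef_rot: [0.701, 0.099, 0.7, -0.099]
ft_force: [0.5, 0.1, -0.6]
grip_width: 0.0286
```

Call:
{"name": "move_arm", "arguments": {
  "motion": [
    [[0.001,0,0],[0,0,0]]
  ]
}}

```text
time: 13.38
tool_pos: [0.5996, 0.1327, 0.1288]
eef_rot: [0.701, 0.099, 0.7, -0.099]
ft_force: [-2.1, -1.2, 7.7]
grip_width: 0.0282
```

Call:
{"name": "move_arm", "arguments": {
  "motion": [
    [[0.0005,0,0],[0,0,0]]
  ]
}}

```text
time: 13.5
tool_pos: [0.5997, 0.1327, 0.1288]
eef_rot: [0.701, 0.099, 0.7, -0.099]
ft_force: [-1.1, -0.1, 5.0]
grip_width: 0.0282
```

Seated: contact at TCP 0.1288, which is the face height plus 17.8 mm, exactly as expected. Release.

Call:
{"name": "move_arm", "arguments": {
  "claw": 0,
  "motion": [
    [[0,0,0],[0,0,0]],
    [[0,0,0],[0,0,0]],
    [[0,0,0],[0,0,0]],
    [[0,0,0],[0,0,0]],
    [[0,0,0],[0,0,0]],
    [[0,0,0],[0,0,0]]
  ]
}}

```text
time: 14.25
tool_pos: [0.6, 0.1327, 0.1286]
eef_rot: [0.701, 0.099, 0.699, -0.099]
ft_force: [-1.0, -0.4, 0.3]
grip_width: 0.0856
```

```bash
cat > chk2.py <<'E'
from h import *
import sys
ch=np.array([.5982,.1326]);s=fix([*ch,.079]);w=snap('wrist')
c=cv2.resize(w['pixels'][:,:,::-1],None,fx=4,fy=4,interpolation=cv2.INTER_CUBIC)
circ(w,c,ch,.085,.068,(0,0,255));circ(w,c,ch,.029,.111,(0,0,255));circ(w,c,ch,.037,.082,(255,0,0))
circ(w,c,ch,.015,.139,(0,255,0));circ(w,c,ch,.0125,.139,(0,255,0))
u=proj(w,[*ch,.111])*4;x,y=int(u[0])-500,max(int(u[1])-450,0)
cv2.imwrite(f'pics/{sys.argv[1]}.png',cv2.resize(c[y:y+940,max(x,0):x+1000],None,fx=.6,fy=.6,interpolation=cv2.INTER_AREA))
E
python3 chk2.py c2
```

```text
t 14.25 p [0.6    0.1327 0.1286] R [[0.002, 0.278, 0.961], [0.0, 0.961, -0.278], [-1.0, 0.001, 0.002]] F [-0.99 -0.42  0.28] M [-0.056  0.044  0.021] w 0.0856 j [-0.323  0.701  0.097  1.719 -0.094  0.723  1.111]
shift [ 0.0495 -0.0007 -0.0018] turn [ 0.    0.11 -0.05]
```

View pics/c2.png

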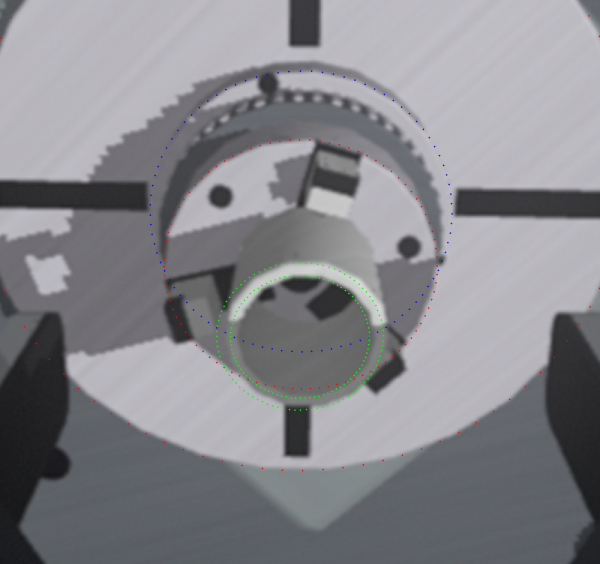

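The bush stands upright between the jaws and is free of the fingers. Its rim is within about 1 mm of the chuck axis. Next I centre and descend with open fingers round the ring.

Call:
{"name": "move_arm", "arguments": {
  "motion": [
    [[0,-0.0007,-0.0018],[0,0.1,0]],
    [[0.012,0,0],[0,0,0]],
    [[0.012,0,0],[0,0,0]],
    [[0,0,0],[0,0,0]]
  ]
}}

```text
time: 14.8
tool_pos: [0.5974, 0.1325, 0.1023]
eef_rot: [0.7, 0.099, 0.7, -0.099]
ft_force: [-0.3, 0.3, -0.1]
grip_width: 0.0852
```

Run:
```python
from h import *
fix([.5982,.1326,.079])
```

```text
t 14.8 p [0.5974 0.1325 0.1023] R [[-0.001, 0.278, 0.961], [0.001, 0.961, -0.278], [-1.0, 0.0, -0.001]] F [-0.27  0.33 -0.11] M [ 0.014 -0.016  0.002] w 0.0852 j [-0.319  0.736  0.09   1.74  -0.098  0.671  1.115]
shift [0.0233 0.0003 0.0007] turn [ 0.   -0.06 -0.02]
```

Call:
{"name": "move_arm", "arguments": {
  "motion": [
    [[0.01,0.0003,0.0007],[0,0,0]],
    [[0.008,0,0],[0,0,0]],
    [[0.003,0,0],[0,0,0]],
    [[0,0,0],[0,0,0]]
  ]
}}

```text
time: 15.3
tool_pos: [0.5982, 0.1326, 0.0794]
eef_rot: [0.7, 0.099, 0.701, -0.099]
ft_force: [-0.4, 1.2, 0.5]
grip_width: 0.0854
```

```bash
cat > mom.py <<'E'
from h import *
s=fix([.5982,.1326,.079])
M=[];T=[];F=[]
for i in range(6):
    r.snapshot('top');s=r.sense();M.append(s['moment']);T.append(s['tau']);F.append(s['ft_force'])
p=np.degrees(np.arctan2(*toolrot(s['eef_rot']).as_matrix()[[1,0],1]))
print('M',np.round(np.mean(M,0),4),'sd',np.round(np.std(M,0)[2],4),'F',np.round(np.mean(F,0),2),'tau7',np.round(np.mean(T,0)[6],3),'yaw',round(p,2))
E
python3 mom.py
```

```text
t 15.3 p [0.5982 0.1326 0.0794] R [[-0.001, 0.278, 0.961], [0.0, 0.961, -0.278], [-1.0, 0.0, -0.001]] F [-0.36  1.17  0.47] M [ 0.017 -0.041 -0.008] w 0.0854 j [-0.316  0.77   0.085  1.748 -0.102  0.629  1.118]
shift [ 0.0004  0.     -0.    ] turn [ 0.   -0.08 -0.  ]
M [-0.0205  0.0034 -0.0056] sd 0.0313 F [-0.23  0.02 -0.16] tau7 0.0 yaw 73.89
```

Call:
{"name": "move_arm", "arguments": {
  "claw": 1,
  "force": 30,
  "motion": [
    [[0,0,0],[0,0,0]],
    [[0,0,0],[0,0,0]],
    [[0,0,0],[0,0,0]],
    [[0,0,0],[0,0,0]]
  ]
}}

```text
time: 16.1
tool_pos: [0.5984, 0.1317, 0.0809]
eef_rot: [0.7, 0.099, 0.7, -0.099]
ft_force: [-0.1, -0.4, 0.3]
grip_width: 0.0645
```

```bash
python3 mom.py
```

```text
t 16.1 p [0.5984 0.1317 0.0809] R [[-0.0, 0.277, 0.961], [-0.001, 0.961, -0.277], [-1.0, -0.001, -0.0]] F [-0.06 -0.43  0.33] M [-0.329  0.108  0.091] w 0.0645 j [-0.315  0.767  0.086  1.749 -0.101  0.63   1.118]
shift [ 0.0019  0.0008 -0.0005] turn [ 0.   -0.01  0.04]
M [-0.3733  0.1715  0.0396] sd 0.0157 F [ 0.03 -0.48  0.77] tau7 -0.03 yaw 73.9
```

The ring is gripped (64.5 mm, reading about 1.5 mm low as it did on the bush). I turn clockwise (+ about tool x) and read the moment.

Call:
{"name": "move_arm", "arguments": {
  "motion": [
    [[0,0,0],[4,0,0]],
    [[0,0,0],[5,0,0]],
    [[0,0,0],[5,0,0]]
  ]
}}

```text
time: 16.77
tool_pos: [0.5983, 0.1315, 0.0809]
eef_rot: [0.682, 0.185, 0.682, -0.186]
ft_force: [-0.7, -0.5, 0.3]
grip_width: 0.0643
```

```bash
python3 mom.py
```

```text
t 16.77 p [0.5983 0.1315 0.0809] R [[-0.001, 0.507, 0.862], [-0.001, 0.862, -0.507], [-1.0, -0.001, -0.0]] F [-0.7  -0.53  0.3 ] M [-0.389  0.27   0.197] w 0.0643 j [-0.357  0.772  0.154  1.75  -0.181  0.635  0.94 ]
shift [ 0.0019  0.0009 -0.0007] turn [ 0.   -0.02  0.05]
M [-0.3631  0.2479 -0.1346] sd 0.0229 F [-0.61 -0.12  1.8 ] tau7 0.047 yaw 59.74
```

Call:
{"name": "move_arm", "arguments": {
  "motion": [
    [[0,0,0],[5,0,0]],
    [[0,0,0],[5,0,0]],
    [[0,0,0],[5,0,0]],
    [[0,0,0],[4,0,0]]
  ]
}}

```text
time: 17.58
tool_pos: [0.5981, 0.1313, 0.0809]
eef_rot: [0.642, 0.296, 0.643, -0.296]
ft_force: [-0.6, -0.6, 1.3]
grip_width: 0.0643
```

```bash
cat > q.py <<'E'
from h import *
s=r.sense();y=np.degrees(np.arctan2(*toolrot(s['eef_rot']).as_matrix()[[1,0],1]))
print('t',round(s['time'],2),'turned',round(73.9-y,1),'Mz',round(s['moment'][2],3),'tau',np.round(s['tau'],2),'p',np.round(s['tool_pos'],4),'F',np.round(s['ft_force'],1),'w',s['grip_width'])
for i in range(3):
    r.snapshot('top');print(round(r.sense()['moment'][2],3),end=' ')
E
python3 q.py
```

```text
t 17.57 turned 33.4 Mz 0.167 tau [  0.22 -56.43   3.95 -13.53  -0.21  -0.34   0.23] p [0.5981 0.1313 0.0809] F [-0.6 -0.6  1.3] w 0.06431746943663084
-0.145 -0.143 -0.115
```

Loose drag reads about +0.16 while turning and −0.14 at rest (the arm springs back). Go on in smaller portions.

Call:
{"name": "move_arm", "arguments": {
  "motion": [
    [[0,0,0],[4,0,0]],
    [[0,0,0],[4,0,0]],
    [[0,0,0],[3,0,0]]
  ]
}}

```text
time: 18.1
tool_pos: [0.598, 0.1313, 0.0809]
eef_rot: [0.611, 0.355, 0.612, -0.355]
ft_force: [-0.6, -1.3, 2.5]
grip_width: 0.0644
```

```bash
python3 q.py
```

```text
t 18.1 turned 44.2 Mz 0.15 tau [ 4.000e-02 -5.623e+01  4.830e+00 -1.343e+01 -2.500e-01 -3.500e-01
  1.300e-01] p [0.598  0.1313 0.0809] F [-0.6 -1.3  2.5] w 0.06437283590288032
-0.13 -0.102 -0.166
```

Call:
{"name": "move_arm", "arguments": {
  "motion": [
    [[0,0,0],[3,0,0]],
    [[0,0,0],[2,0,0]]
  ]
}}

```text
time: 18.5
tool_pos: [0.5979, 0.1312, 0.0809]
eef_rot: [0.594, 0.382, 0.595, -0.383]
ft_force: [0.1, -0.8, 1.8]
grip_width: 0.0644
```

```bash
python3 q.py
```

```text
t 18.5 turned 49.4 Mz 0.15 tau [-1.000e-02 -5.611e+01  5.270e+00 -1.340e+01 -2.800e-01 -3.600e-01
  3.000e-02] p [0.5979 0.1312 0.0809] F [ 0.1 -0.8  1.8] w 0.06440714763898228
-0.11 -0.167 -0.126
```

Call:
{"name": "move_arm", "arguments": {
  "motion": [
    [[0,0,0],[3,0,0]],
    [[0,0,0],[2,0,0]]
  ]
}}

```text
time: 18.9
tool_pos: [0.5979, 0.1312, 0.0809]
eef_rot: [0.577, 0.408, 0.578, -0.408]
ft_force: [-0.3, -0.9, 1.1]
grip_width: 0.0642
```

```bash
python3 q.py
```

```text
t 18.9 turned 54.4 Mz 0.148 tau [-9.000e-02 -5.601e+01  5.630e+00 -1.338e+01 -3.000e-01 -3.700e-01
  2.000e-02] p [0.5979 0.1312 0.0809] F [-0.3 -0.9  1.1] w 0.06420649197041972
-0.044 -0.208 -0.162
```

Call:
{"name": "move_arm", "arguments": {
  "motion": [
    [[0,0,0],[3,0,0]],
    [[0,0,0],[2,0,0]]
  ]
}}

```text
time: 19.3
tool_pos: [0.5978, 0.1312, 0.0809]
eef_rot: [0.558, 0.433, 0.56, -0.433]
ft_force: [-1.4, -0.6, 1.0]
grip_width: 0.0641
```

```bash
python3 q.py
```

```text
t 19.3 turned 59.4 Mz 0.174 tau [-1.100e-01 -5.594e+01  6.000e+00 -1.336e+01 -3.100e-01 -3.900e-01
  2.000e-02] p [0.5978 0.1312 0.0809] F [-1.4 -0.6  1. ] w 0.06413794718001982
0.019 -0.119 -0.116
```

Call:
{"name": "move_arm", "arguments": {
  "motion": [
    [[0,0,0],[3,0,0]],
    [[0,0,0],[2,0,0]]
  ]
}}

```text
time: 19.7
tool_pos: [0.5977, 0.1312, 0.0809]
eef_rot: [0.539, 0.457, 0.54, -0.457]
ft_force: [-0.7, -1.1, 1.5]
grip_width: 0.0642
```

```bash
python3 q.py
```

```text
t 19.7 turned 64.4 Mz 0.188 tau [-1.000e-01 -5.586e+01  6.380e+00 -1.332e+01 -3.400e-01 -4.000e-01
 -1.000e-02] p [0.5977 0.1312 0.0809] F [-0.7 -1.1  1.5] w 0.06417999851937876
-0.005 -0.117 -0.117
```

Call:
{"name": "move_arm", "arguments": {
  "motion": [
    [[0,0,0],[3,0,0]],
    [[0,0,0],[2,0,0]]
  ]
}}

```text
time: 20.1
tool_pos: [0.5977, 0.1312, 0.0809]
eef_rot: [0.518, 0.48, 0.52, -0.48]
ft_force: [-0.6, -1.4, 2.4]
grip_width: 0.0642
```

```bash
python3 q.py
```

```text
t 20.1 turned 69.4 Mz 0.197 tau [-8.000e-02 -5.578e+01  6.760e+00 -1.328e+01 -3.800e-01 -4.100e-01
 -5.000e-02] p [0.5977 0.1312 0.0809] F [-0.6 -1.4  2.4] w 0.06422131143237536
-0.004 -0.015 -0.106
```

Call:
{"name": "move_arm", "arguments": {
  "motion": [
    [[0,0,0],[3,0,0]],
    [[0,0,0],[2,0,0]]
  ]
}}

```text
time: 20.5
tool_pos: [0.5976, 0.1312, 0.0809]
eef_rot: [-0.497, -0.502, -0.499, 0.503]
ft_force: [-1.5, -0.0, 2.1]
grip_width: 0.0641
```

```bash
python3 q.py
```

```text
t 20.5 turned 74.4 Mz 0.245 tau [ -0.06 -55.7    7.15 -13.23  -0.42  -0.42  -0.09] p [0.5976 0.1312 0.0809] F [-1.5 -0.   2.1] w 0.06414306859453951
0.038 -0.039 -0.061
```

Call:
{"name": "move_arm", "arguments": {
  "motion": [
    [[0,0,0],[2,0,0]],
    [[0,0,0],[2,0,0]]
  ]
}}

```text
time: 20.9
tool_pos: [0.5976, 0.1312, 0.0809]
eef_rot: [-0.478, -0.52, -0.48, 0.52]
ft_force: [-1.4, -0.4, 2.7]
grip_width: 0.0645
```

```bash
python3 q.py
```

```text
t 20.9 turned 78.6 Mz 0.252 tau [ 2.000e-02 -5.566e+01  7.460e+00 -1.321e+01 -4.400e-01 -4.500e-01
 -7.000e-02] p [0.5976 0.1312 0.0809] F [-1.4 -0.4  2.7] w 0.06453457542711799
0.059 -0.023 -0.102
```

The moment is climbing (0.15 → 0.25 while turning). From here in small steps.

Call:
{"name": "move_arm", "arguments": {
  "motion": [
    [[0,0,0],[1.5,0,0]],
    [[0,0,0],[1.5,0,0]]
  ]
}}

```text
time: 21.3
tool_pos: [0.5976, 0.1312, 0.0809]
eef_rot: [-0.464, -0.532, -0.466, 0.533]
ft_force: [-1.0, -1.3, 2.1]
grip_width: 0.0643
```

```bash
python3 q.py
```

```text
t 21.3 turned 81.6 Mz 0.278 tau [-4.000e-02 -5.555e+01  7.730e+00 -1.318e+01 -4.900e-01 -4.600e-01
 -1.500e-01] p [0.5976 0.1312 0.0809] F [-1.  -1.3  2.1] w 0.06425593809811572
0.193 0.032 0.011
```

Call:
{"name": "move_arm", "arguments": {
  "motion": [
    [[0,0,0],[1.5,0,0]],
    [[0,0,0],[1.5,0,0]]
  ]
}}

```text
time: 21.7
tool_pos: [0.5975, 0.1312, 0.0809]
eef_rot: [-0.45, -0.545, -0.452, 0.545]
ft_force: [-1.4, -0.3, 2.4]
grip_width: 0.0645
```

```bash
python3 q.py
```

```text
t 21.7 turned 84.7 Mz 0.352 tau [-1.000e-02 -5.549e+01  7.980e+00 -1.315e+01 -5.200e-01 -4.800e-01
 -1.800e-01] p [0.5975 0.1312 0.0809] F [-1.4 -0.3  2.4] w 0.0645141156964772
0.152 0.014 0.083
```

The moment is now about 0.2 N m above the loose drag, inside the finger-tight window. I let go and lift clear.

Call:
{"name": "move_arm", "arguments": {
  "claw": 0,
  "motion": [
    [[0,0,0],[0,0,0]],
    [[0,0,0],[0,0,0]],
    [[0,0,0],[0,0,0]],
    [[0,0,0],[0,0,0]],
    [[0,0,0],[0,0,0]]
  ]
}}

```text
time: 22.48
tool_pos: [0.5986, 0.1324, 0.0807]
eef_rot: [0.45, 0.546, 0.451, -0.544]
ft_force: [-1.0, 0.6, 0.1]
grip_width: 0.0852
```

Run:
```python
from h import *
fix([.5978,.1314])
```

```text
t 22.48 p [0.5986 0.1324 0.0807] R [[-0.0, 0.982, -0.188], [0.003, -0.188, -0.982], [-1.0, -0.001, -0.003]] F [-1.04  0.57  0.15] M [ 0.013 -0.028 -0.027] w 0.0852 j [-0.55   0.823  0.485  1.756 -0.561  0.705  0.051]
shift [-0.     -0.0006  0.0011] turn [ 0.   -0.16  0.05]
```

Call:
{"name": "move_arm", "arguments": {
  "motion": [
    [[-0.012,0,0],[0,0,0]],
    [[-0.012,0,0],[0,0,0]],
    [[-0.015,0,0],[0,0,0]],
    [[-0.02,0,0],[0,0,0]],
    [[-0.02,0,0],[0,0,0]],
    [[-0.02,0,0],[0,0,0]],
    [[-0.02,0,0],[0,0,0]],
    [[0,0,0],[0,0,0]]
  ]
}}

```text
time: 23.48
tool_pos: [0.6001, 0.1317, 0.211]
eef_rot: [0.45, 0.548, 0.45, -0.543]
ft_force: [-0.5, -0.9, -0.3]
grip_width: 0.0856
```

```bash
sed -i 's/\.5982,\.1326/.5980,.1316/' chk2.py; python3 chk2.py c3
```

```text
t 23.48 p [0.6001 0.1317 0.211 ] R [[0.006, 0.982, -0.189], [0.004, -0.189, -0.982], [-1.0, 0.005, -0.005]] F [-0.47 -0.94 -0.27] M [0.039 0.034 0.01 ] w 0.0856 j [-0.617  0.664  0.599  1.662 -0.447  0.948 -0.044]
shift [ 0.132  -0.0027  0.0012] turn [ 0.   -0.31 -0.29]
```

View pics/c3.png

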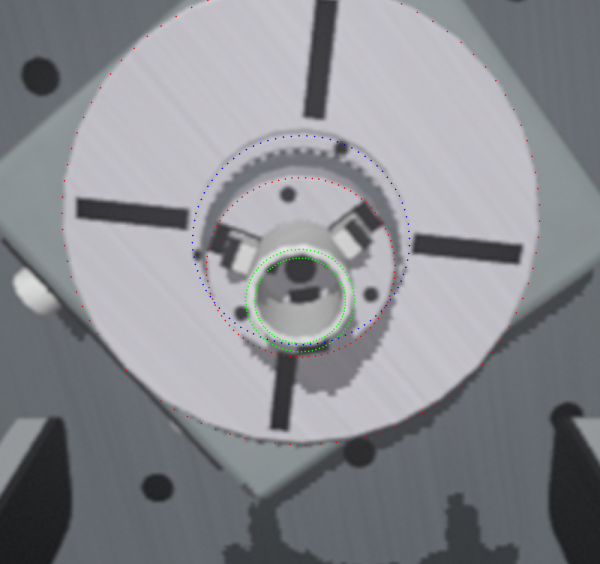

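The rim sits on the predicted circle within about 1 mm, upright. Both visible jaws bear on the bush, and the gripper is 70 mm clear. Handing in.

```bash
python3 -c "
from h import *
print(r.sign_off())"
```

```text
the job is handed in; nothing more can be done
None
```

The bush is chucked and the job is handed in, at about 23.5 s of the 67 s allowed. The hand-in reports no verdict, so the result below rests on my own readings.

**What I did**
- I gripped the bush by its upper half and stood it on the chuck face. Contact came at the face height expected from the grasp.
- I released it, took the knurled ring alone with fingertips about 3–5 mm above the back ring, and turned it about 85° clockwise. Then I opened the fingers and lifted straight up.

**Last checks**
- **Tightness:** the turning moment rose from about 0.15 N m loose to about 0.35 N m, so roughly 0.2 N m above the drag. That is inside the finger-tight window and below the 0.37 N m at which the bush dents.
- **Position:** the final picture shows the bush upright, its rim within about 1 mm of the chuck axis and the two jaws I could see against it. The gripper is about 70 mm above it.

**What disagreed or is uncertain**
- The gripper opening read about 1.5 mm low on both the bush and the ring.
- The chuck centre from the camera was about 1 mm off from where the ring centred the fingers.
- With the arm at rest, the moment reading sprang back, so I judged tightness mainly from readings taken while turning. These carry about 0.03 N m of noise.
- I did not measure the grip force on the bush directly.

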